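# Snap the lid onto the coffee-capsule jar and keep it pressed

## Task

The coffee-capsule jar has been filled: close it. Pick up its lid by the bar grip, set it level on the jar's round neck and press it straight down until it clicks and sits fully home on the jar's shoulder; keep pressing firmly after the click and finish like that, fingers still on the lid and pushing it down, without letting go. Leave the two spice jars where they stand.

Things in the scene. Friction and masses are not known exactly. Their poses are not given: they have to be found in the camera images.
- jar: Low round metal jar, fixed to the worktop, 90 mm wide; origin at the centre of its underside, z up. A flat ring-shaped shoulder lies 50 mm above the origin; on it stands an open grey round neck, 54 mm wide, 18 mm high (rim 68 mm above the origin), tapering to 48 mm over its last 5.5 mm. Two coffee capsules are inside.
- jar_snap (a point): Point on the jar's axis, 57.5 mm above its underside, level with the crests of the four small sprung steel nubs that stand 4.3 mm out of the neck (so 7.5 mm above the shoulder). The lid's bead must be pushed down past them.
- lid: Loose round grey plastic lid, 72 mm wide, 60 to 130 g, standing right way up on the worktop; origin at the centre of its lower edge, z up. Hollow below: skirt 20 mm deep with a bead round the inside of its mouth (57 mm free width, 1.5 mm play round the neck). Flat top face 24 mm above the origin, with a bar grip on it. Fits the neck at any yaw.
- lid_grip (a point): Middle of the lid's bar grip, 38 mm above the lid's origin. The bar runs along the lid's x axis: 46 mm long, 14 mm thick in y, from 24 to 53 mm above the lid's origin.
- lid_bead (a point): Point on the lid's axis at the bead, 2.2 mm above the lid's origin. Going down, the bead meets the nubs with the lid's origin about 10 mm above the shoulder; getting past takes 5 to 16 N, more with sticky surfaces, then the force drops (the click) in the last 6 mm. Fully home, the lid's lower edge rests hard on the shoulder: its origin is 50 mm above the jar's.
- spice_jar_a: Bystander: upright glass spice jar with a screw cap, 45 mm wide, 106 mm high, origin under its centre.
- spice_jar_b: Second bystander: upright glass spice jar with a screw cap, 45 mm wide, 106 mm high, origin under its centre.
- tap_top (a point): Highest point of the curved kitchen tap at the back of the sink, left of the work; pass above this height, or round it, when crossing the sink. Nothing else in reach is taller than the spice jars, except the bottle at the far left (250 mm high).

How it is judged:
By the outcome, as a careful person would: the job done as asked, in the order asked, and still so for the second after the job is handed in, while the arm keeps its last pose, push and grip.
It also fails if it takes over 40 s, if anything falls off the work surface, if the arm or the gripper's body presses on something with over 40 N, if the wrist force passes 120 N, or if a joint passes its speed limit or range.

## Robot

A 6-joint arm with a two-finger parallel gripper is mounted at the origin on the work surface; the furniture and walls round the work are solid. World frame = base frame: x ahead of the robot, y to its left, z up, the work surface at z = 0. Lengths are in m, angles in rad, forces in N, time in s.
With the tool pointing down it reaches from about 0.325 to 0.775 m from the base axis. Payload 9.3 kg.
Tool frame: the origin (TCP) lies at the very end of the fingers, on their centre line; the grasp point (between the pads) lies 19 mm behind it; z points along the fingers, y is the line along which they close (so a half turn about z gives the same grasp; the last joint's range is limited). The gripper opens to 85 mm and grips with 20 to 120 N. Pads are 22 mm wide; open, the fingers measure 114 mm over their backs; the gripper's body (76 mm by 85 mm) begins 54 mm behind the grasp point. The pads swing forward as they close: fully open they stand 13 mm farther back than shut.
Start: joints at [-1.302, 0.259, 0.021, 1.334, 0, 1.418], TCP at [0.225, -0.502, 0.231] pointing down, gripper open.
Joint ranges: [-3.04, 3.04], [-0.91, 1.82], [-1.04, 1.36], [-1.92, 1.95], [-1.52, 1.45], [-3.14, 3.14]. Speed limits (rad/s): [2.22, 2.22, 2.79, 3.14, 3.14, 3.14].

## Interface

Orientations are given as a rotation vector (axis times angle).
In Python, from workcell import monitor, imaging, arm gives the robot as it stands.
- The arm moves only by the shell command python3 -m handwheel 'ROWS' [FORCE]. ROWS is JSON, a list of rows, each a list of 3 entries, a list of its own where there are three numbers: the shift along the world's x, y, z in cm, then the turn, a rotation vector about the world's x, y, z in rad, then the finger opening in cm, from 0 to 8.54. In form: [[[x, y, z], [wx, wy, wz], jaw], ...]. A call has 1 to 12 rows; each row shifts and turns the commanded pose from where the row before left it; what a row does not reach is not made up. A row lasts 1/10 s, in which the tool goes at most 50 mm and 8.59 degrees, less where a joint would pass 70% of its speed; a pose out of reach is approached as far as the arm can. A call is refused whole if a number of a shift passes 5 or a number of a turn 0.15, either way. A call with a gripper value outside its range is refused whole. The fingers move at their own pace and stop on an object; FORCE is the grip in N (left out, the last holds). Time passes only in rows, so rows that do not move let the fingers close. It gives the time, the measured TCP pose, the force, the opening and the grip force at its end, in the units of the state.
- monitor.sense(): the state, without advancing time (a new reading comes with each control period).
- imaging.get_image(name): name is "scene" or "top" or "wrist"; returns a dict with "pixels" (384x512x3 uint8, red, green, blue), "depth" (384x512 float32, m along the optical axis (not along the pixel's ray), 0 where there is no reading), "fx", "fy", "cx", "cy" (pixels), "extrinsics" (4x4, takes a point from camera to world coordinates); the wrist camera has in their place "tool_from_camera" (4x4, takes a point from camera to tool coordinates, whose origin is the TCP and whose axes are the flange's). Camera axes: x right, y down, z forward; pixel columns grow to the right and rows downward; lengths in m; the calibration is good to about 2 mm. A picture is of the moment at which its call begins: read the wrist's pose just before it.
- arm.sign_off(): hands the job in; it is judged then, once.
The state is a dict: "time_s": time; "qpos": joint angles; "qd": joint speeds; "joint_torque": joint torques, N m; "position": TCP position; "tool_rot": TCP orientation; "force": force on the tool from outside, world axes, zero at the start; "torque": the same for the moment, N m; "finger_gap": finger opening in m; "gripper_force": force on a finger pad.
Only numpy, scipy, OpenCV 4.12 (cv2) and the standard library are available. Lean on these libraries where they do the work, as an engineer would, in place of code of your own. Each camera call takes 0.05 s, during which the arm holds its last target. There are 200 camera calls.

## Working session

There is one attempt and no reset: what is moved stays moved. The work goes in short steps, Python scripts to look and compute and a shell command to move; the robot and the scene stay as the last step left them, time stands still between calls to the robot, and variables do not carry over. Pictures are saved under pics/ and viewed, at most 10 in all, crops included, and the job is handed in when it is done.

```bash
mkdir -p pics; cat > h.py <<'E'
import numpy as np, cv2
from workcell import monitor, imaging, arm
from scipy.spatial.transform import Rotation as R
def grab(name):
    s=monitor.sense(); im=imaging.get_image(name)
    if name=="wrist":
        T=np.eye(4);T[:3,:3]=R.from_rotvec(s["tool_rot"]).as_matrix();T[:3,3]=s["position"]
        E=T@im["tool_from_camera"]
    else: E=im["extrinsics"]
    im["E"]=np.array(E); return im
def world(im):
    d=im["depth"];v,u=np.mgrid[:d.shape[0],:d.shape[1]]
    P=np.stack([(u-im["cx"])/im["fx"]*d,(v-im["cy"])/im["fy"]*d,d],-1)
    return P@im["E"][:3,:3].T+im["E"][:3,3]
def save(im,fn): cv2.imwrite("pics/"+fn,im["pixels"][:,:,::-1])
E
python3 - <<'E'
from h import *
s=monitor.sense();print({k:np.round(v,3) for k,v in s.items()})
a=grab("top");b=grab("scene")
im=np.hstack([a["pixels"],b["pixels"]])
save(a,"top0.png");save(b,"scene0.png")
np.save("top.npy",world(a)); np.save("scene.npy",world(b))
print(a["E"][:3],a["fx"],b["E"][:3])
E
```

```text
{'time_s': np.float64(0.0), 'qpos': array([-1.302,  0.259,  0.021,  1.334,  0.   ,  1.418]), 'qd': array([ 0.   ,  0.001,  0.   ,  0.   ,  0.002, -0.001]), 'joint_torque': array([ 2.0000e-03, -5.5564e+01,  3.4453e+01,  1.4000e-02,  0.0000e+00,
       -0.0000e+00]), 'position': array([ 0.225, -0.502,  0.231]), 'tool_rot': array([-3.071, -0.657,  0.   ]), 'force': array([0.716, 0.4  , 0.814]), 'torque': array([ 0.043,  0.052, -0.041]), 'gripper_force': np.float64(0.0), 'finger_gap': np.float64(0.085)}
[[ 0.02796128 -0.99090033  0.13166132  0.35510642]
 [-0.99949009 -0.02568281  0.01897235  0.11299242]
 [-0.01541828 -0.13212468 -0.99111319  1.33755959]] 415.16572839110796 [[-0.75123037 -0.30806221  0.58373848 -0.17898843]
 [-0.65985096  0.37169411 -0.65302389  0.84014909]
 [-0.01580017 -0.87575177 -0.48250304  0.7527818 ]]
```

View pics/top0.png

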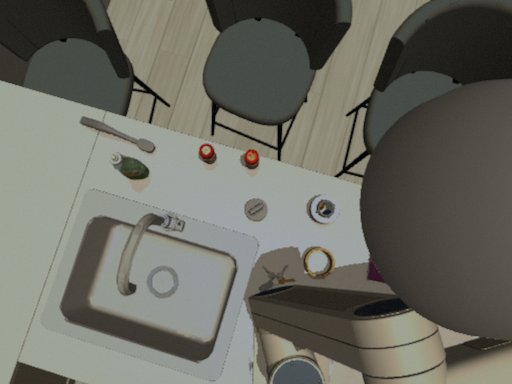

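View pics/scene0.png

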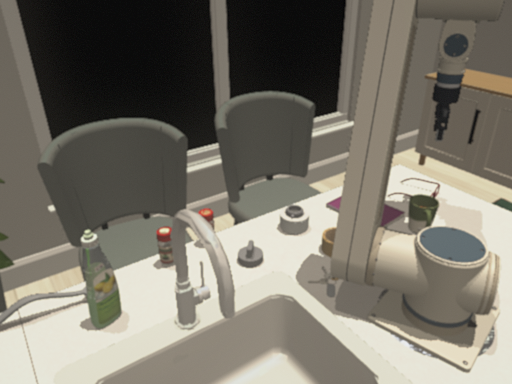

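The top view shows the lid at about (256,210) and the jar at (323,209). The red-capped spice jars are at (207,153) and (251,158), and the tap is around (130,250). In the scene view the lid is at (250,256) and the jar at (294,218).

```bash
python3 - <<'E'
from h import *
P=np.load("top.npy");Q=np.load("scene.npy")
def patch(P,u,v,r,zmin,zmax):
    w=P[v-r:v+r,u-r:u+r].reshape(-1,3);return w[(w[:,2]>zmin)&(w[:,2]<zmax)]
print("table",np.median(patch(P,285,200,8,-.1,.1),0))
for n,u,v,z0,z1 in [("lidtop",256,210,.015,.035),("bar",256,210,.04,.07),("jarshoulder",323,209,.04,.056),("jarrim",323,209,.06,.08),("sA",207,153,.09,.13),("sB",251,158,.09,.13)]:
    w=patch(P,u,v,20,z0,z1)
    if len(w)<4: print(n,len(w));continue
    c,(a,b),ang=cv2.minAreaRect(w[:,:2].astype(np.float32)); 
    cc,r=cv2.minEnclosingCircle(w[:,:2].astype(np.float32))
    ev=np.linalg.eigh(np.cov(w[:,:2].T))[1][:,1]
    print(n,len(w),np.round(w.mean(0),4),"rect",np.round(c,4),np.round((a,b),4),"circ",np.round(cc,4),round(r,4),"axis",np.degrees(np.arctan2(ev[1],ev[0])).round(1))
t=P[200:310,110:190].reshape(-1,3);print("tap top",t[np.argmax(t[:,2])])
im=cv2.imread("pics/top0.png");cv2.imwrite("pics/topc.png",cv2.resize(im[180:240,225:355],None,fx=6,fy=6,interpolation=cv2.INTER_CUBIC))
E
```

```text
table [5.04239527e-01 2.60694733e-02 4.41922802e-04]
lidtop 325 [0.469  0.1193 0.0245] rect [0.4693 0.1189] [0.0706 0.0668] circ [0.4694 0.1194] 0.0359 axis -156.6
bar 69 [0.4693 0.1191 0.0529] rect [0.4694 0.1192] [0.0139 0.0446] circ [0.4677 0.1179] 0.0224 axis 125.2
jarshoulder 404 [ 0.4742 -0.0926  0.0503] rect [ 0.4756 -0.0939] [0.0875 0.0874] circ [ 0.4752 -0.0948] 0.0452 axis 127.5
jarrim 109 [ 0.4734 -0.094   0.0667] rect [ 0.4747 -0.0943] [0.051  0.0519] circ [ 0.4746 -0.0949] 0.0291 axis -161.9
sA 180 [0.6365 0.2744 0.1054] rect [0.6375 0.2744] [0.0427 0.0425] circ [0.6387 0.2754] 0.0234 axis -136.4
sB 178 [0.622  0.137  0.1053] rect [0.6231 0.1365] [0.0418 0.0427] circ [0.623 0.137] 0.0227 axis 166.4
tap top [0.35510642 0.11299242 1.33755959]
```

View pics/topc.png

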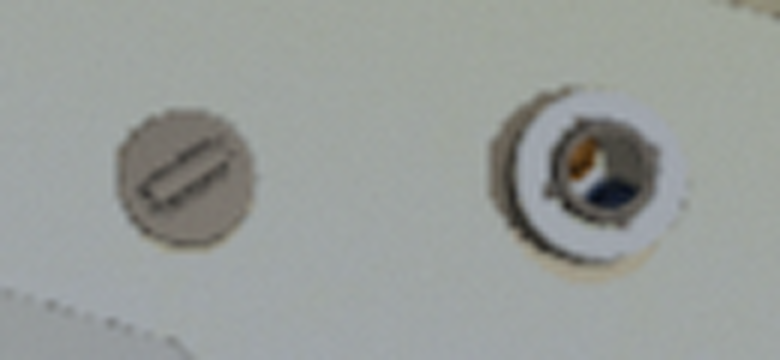

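```bash
python3 -m handwheel '[[[2,4,0.4],[0,0,0.14],8.5],[[2,4,0.4],[0,0,0.14],8.5],[[2,4,0.4],[0,0,0.14],8.5],[[2,4,0.4],[0,0,0.14],8.5],[[2,4,0.4],[0,0,0.14],8.5],[[2,4,0.4],[0,0,0.14],8.5],[[2,4,0.4],[0,0,0.14],8.5],[[2,4,0.4],[0,0,0.14],8.5],[[2,4,0.4],[0,0,0.14],8.5],[[2,4,0.4],[0,0,0.14],8.5],[[0,0,0],[0,0,0],8.5],[[0,0,0],[0,0,0],8.5]]' 40
python3 - <<'E'
from h import *
a=grab("wrist");save(a,"w1.png");print(a["tool_from_camera"].round(3) if hasattr(a["tool_from_camera"],"round") else a["tool_from_camera"])
np.save("w1.npy",world(a))
E
```

```text
time_s: 1.3
position: [0.4253, -0.1008, 0.2711]
tool_rot: [-1.923, -2.484, 0.001]
force: [-0.4, -0.9, 0.4]
finger_gap: 0.0851
gripper_force: 0.0
[[-0.    -0.945 -0.327  0.085]
 [ 1.     0.    -0.    -0.001]
 [ 0.    -0.327  0.945 -0.143]
 [ 0.     0.     0.     1.   ]]
```

View pics/w1.png

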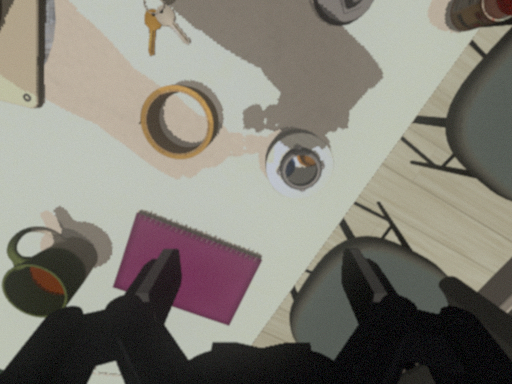

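The wrist view shows the jar at about (300,163) with its neck open, and part of the lid at the top edge (343,5). The fingers come in from below.

```bash
cat >> h.py <<'E'
def fit(P,c,rad,z0,z1):
    w=P.reshape(-1,3);w=w[(np.hypot(w[:,0]-c[0],w[:,1]-c[1])<rad)&(w[:,2]>z0)&(w[:,2]<z1)]
    if len(w)<6: return len(w)
    f=w[:,:2].astype(np.float32);r=cv2.minAreaRect(f);e=cv2.boxPoints(r);k=e[1]-e[0] if np.linalg.norm(e[1]-e[0])>np.linalg.norm(e[2]-e[1]) else e[2]-e[1]
    cc,rr=cv2.minEnclosingCircle(f)
    return len(w),np.round(w.mean(0),4),"rect",np.round(r[0],4),np.round(r[1],4),"longaxis",np.degrees(np.arctan2(k[1],k[0])).round(1),"circ",np.round(cc,4),round(rr,4)
E
python3 - <<'E'
from h import *
P=np.load("w1.npy")
print("shoulder",fit(P,(.475,-.0945),.06,.046,.056))
print("neck",fit(P,(.475,-.0945),.045,.058,.075))
print("rim",fit(P,(.475,-.0945),.045,.0655,.072))
T=np.load("top.npy");w=T.reshape(-1,3);m=(w[:,0]>.2)&(w[:,0]<.5)&(w[:,1]>.2)&(w[:,1]<.55)&(w[:,2]<.6);print("tap",w[m][np.argmax(w[m][:,2])], "tap xmax/ymin", w[m&(w[:,2]>.1)].min(0),w[m&(w[:,2]>.1)].max(0))
E
python3 -m handwheel '[[[0,2,0],[0,0,0.14],8.5],[[0,3.5,0],[0,0,0.14],8.5],[[0,3.5,0],[0,0,0],8.5],[[0,3.5,0],[0,0,0],8.5],[[0,3,0],[0,0,0],8.5],[[0,0,0],[0,0,0],8.5],[[0,0,0],[0,0,0],8.5]]'
python3 - <<'E'
from h import *
s=monitor.sense()
a=grab("wrist");save(a,"w2.png");P=world(a);np.save("w2.npy",P)
print("lidtop",fit(P,(.4693,.1192),.05,.018,.032))
print("bar",fit(P,(.4693,.1192),.05,.045,.07))
y=R.from_rotvec(s["tool_rot"]).as_matrix();print("tool x,y yaw",np.degrees(np.arctan2(y[1,0],y[0,0])),np.degrees(np.arctan2(y[1,1],y[0,1])),s["position"],s["qpos"])
E
```

```text
shoulder (2143, array([ 0.4724, -0.0903,  0.0504]), 'rect', array([ 0.474 , -0.0936]), array([0.0882, 0.089 ]), 'longaxis', np.float32(-28.7), 'circ', array([ 0.4742, -0.0937]), 0.045)
neck (690, array([ 0.4719, -0.0904,  0.0659]), 'rect', array([ 0.4739, -0.0935]), array([0.053 , 0.0528]), 'longaxis', np.float32(65.3), 'circ', array([ 0.4745, -0.0931]), 0.0306)
rim (460, array([ 0.4732, -0.0919,  0.0678]), 'rect', array([ 0.4742, -0.0937]), array([0.0493, 0.0495]), 'longaxis', np.float32(-74.5), 'circ', array([ 0.4745, -0.0936]), 0.0256)
tap [0.32616471 0.41695032 0.35356628] tap xmax/ymin [0.21958972 0.33824916 0.10007127] [0.44155855 0.45234931 0.35356628]
time_s: 2.05
position: [0.4251, 0.0523, 0.2711]
tool_rot: [-1.562, -2.725, 0.001]
force: [-0.3, -1.0, -0.1]
finger_gap: 0.085
gripper_force: 0.0
lidtop (1751, array([0.4663, 0.121 , 0.0245]), 'rect', array([0.468, 0.12 ]), array([0.0701, 0.0709]), 'longaxis', np.float32(-57.4), 'circ', array([0.4686, 0.1199]), 0.0358)
bar (412, array([0.4674, 0.1202, 0.0527]), 'rect', array([0.4681, 0.1196]), array([0.0131, 0.0457]), 'longaxis', np.float32(-55.3), 'circ', array([0.4687, 0.1199]), 0.0233)
tool x,y yaw 120.3570986543052 30.357096893487498 [0.42509695 0.05234628 0.27108907] [-7.36856563e-02  3.98181279e-02 -1.44619132e-01  1.38674886e+00
 -3.41224436e-04  9.67279430e-01]
```

View pics/w2.png

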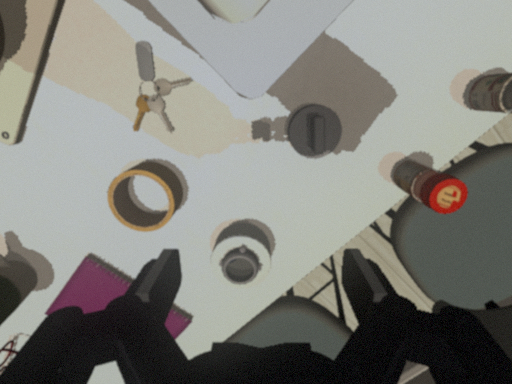

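```bash
python3 -m handwheel '[[[2.2,3.4,-2],[0,0,0.075],3],[[2.13,3.35,-4],[0,0,0],3],[[0,0,-4.5],[0,0,0],3],[[0,0,-4.5],[0,0,0],3],[[0,0,-2.5],[0,0,0],3],[[0,0,0],[0,0,0],3],[[0,0,0],[0,0,0],3]]'
python3 - <<'E'
from h import *
P=np.load("w2.npy")
print("shoulder",fit(P,(.475,-.0945),.06,.046,.056))
print("rim",fit(P,(.475,-.0945),.045,.0655,.072))
a=grab("wrist");save(a,"w3.png");P=world(a)
print("lidtop",fit(P,(.4693,.1192),.045,.018,.032))
E
```

```text
time_s: 2.8
position: [0.4666, 0.1157, 0.1014]
tool_rot: [-1.46, -2.781, 0.0]
force: [0.6, -1.0, 0.6]
finger_gap: 0.0298
gripper_force: 0.0
shoulder (1512, array([ 0.471 , -0.0871,  0.0503]), 'rect', array([ 0.474 , -0.0932]), array([0.0885, 0.0886]), 'longaxis', np.float32(-20.1), 'circ', array([ 0.4743, -0.0936]), 0.045)
rim (334, array([ 0.4724, -0.0912,  0.0676]), 'rect', array([ 0.4733, -0.0928]), array([0.0485, 0.0497]), 'longaxis', np.float32(-59.5), 'circ', array([ 0.4737, -0.0932]), 0.0257)
lidtop (4382, array([0.4663, 0.1233, 0.0244]), 'rect', array([0.4684, 0.1206]), array([0.0709, 0.0698]), 'longaxis', np.float32(35.2), 'circ', array([0.4691, 0.1199]), 0.036)
```

View pics/w3.png

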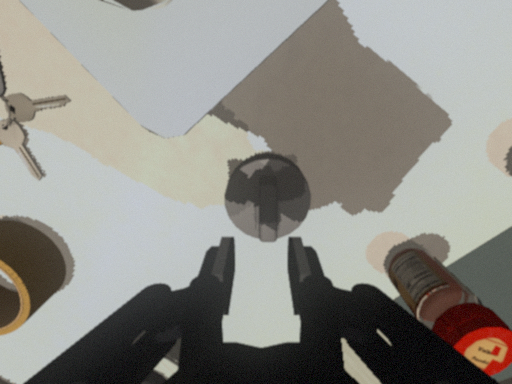

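The lid at (267,195) has its bar upright in the image, between the fingers (columns 222–300). A shift of a few mm is left to correct before I go down.

```bash
python3 -m handwheel '[[[0.2,0.42,-1],[0,0,0],3],[[0,0,-2.5],[0,0,0],3],[[0,0,-2.2],[0,0,0],3],[[0,0,-1],[0,0,0],3],[[0,0,-0.5],[0,0,0],3],[[0,0,0],[0,0,0],3],[[0,0,0],[0,0,0],3]]'; python3 -m handwheel '[[[0,0,0],[0,0,0],1],[[0,0,0],[0,0,0],0.5],[[0,0,0],[0,0,0],0.5],[[0,0,0],[0,0,0],0.5],[[0,0,0],[0,0,0],0.5]]' 60; python3 - <<'E'
from h import *
print(monitor.sense()["torque"])
E
```

```text
time_s: 3.55
position: [0.4687, 0.1212, 0.0296]
tool_rot: [1.457, 2.782, 0.001]
force: [-0.3, 0.4, 0.2]
finger_gap: 0.0302
gripper_force: 0.0
time_s: 4.05
position: [0.4687, 0.1212, 0.0297]
tool_rot: [1.457, 2.782, 0.001]
force: [-1.1, 0.2, 7.8]
finger_gap: 0.0126
gripper_force: 58.8
[-0.02297921  0.21434393 -0.00050388]
```

```bash
python3 -m handwheel '[[[0,0,1],[0,0,0],0.5],[[0,0,3],[0,0,0],0.5],[[0,0,4],[0,0,0],0.5],[[0,0,3],[0,0,0],0.5],[[0,0,0],[0,0,0],0.5],[[0,0,0],[0,0,0],0.5]]' ; python3 - <<'E'
from h import *
s=monitor.sense();print(s["torque"],s["position"])
a=grab("wrist");save(a,"w4.png");P=world(a);p=s["position"];z=p[2]-.0297
print("lidtop",fit(P,p[:2],.045,z+.018,z+.032))
w=P.reshape(-1,3);w=w[(np.hypot(w[:,0]-p[0],w[:,1]-p[1])<.034)&(abs(w[:,2]-z-.0245)<.005)]
c=np.linalg.lstsq(np.c_[w[:,:2]-p[:2],np.ones(len(w))],w[:,2]-z,rcond=None)[0];print("plane slopes deg",np.degrees(c[:2]),"top height above expected lid origin",c[2])
E
```

```text
time_s: 4.65
position: [0.4682, 0.1212, 0.1396]
tool_rot: [1.457, 2.782, 0.001]
force: [0.5, 0.4, -0.8]
finger_gap: 0.0126
gripper_force: 58.8
[-0.01628096  0.05507314  0.07339816] [0.46822152 0.12115823 0.139587  ]
lidtop (5404, array([0.4599, 0.1321, 0.1342]), 'rect', array([0.4638, 0.1265]), array([0.0708, 0.0554]), 'longaxis', np.float32(34.5), 'circ', array([0.4682, 0.1199]), 0.0358)
plane slopes deg [-0.04222463  0.02744719] top height above expected lid origin 0.024468603444447973
```

View pics/w4.png

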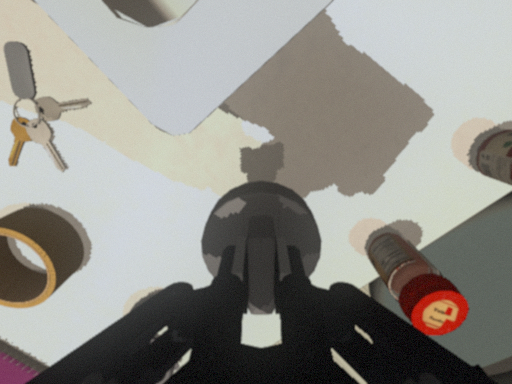

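The lid is held level, centred at about (262,240), with the bar between the fingers and the spice jars untouched. Next is carrying it over the jar.

```bash
python3 -m handwheel '[[[0.1,-2,0],[0,0,0],0.5],[[0.1,-3.5,0],[0,0,0],0.5],[[0.1,-3.5,0],[0,0,0],0.5],[[0.1,-3.5,0],[0,0,0],0.5],[[0.1,-3.5,0],[0,0,0],0.5],[[0.1,-3.35,0],[0,0,0],0.5],[[0,-2,0],[0,0,0],0.5],[[0,0,-1.5],[0,0,0],0.5],[[0,0,-1.5],[0,0,0],0.5],[[0,0,0],[0,0,0],0.5],[[0,0,0],[0,0,0],0.5]]' ; python3 - <<'E'
from h import *
s=monitor.sense();p=s["position"];z=p[2]-.0297
for n in ("wrist","top"):
    a=grab(n);P=world(a);save(a,"p_"+n+".png")
    print(n,"lidtop",fit(P,p[:2],.045,z+.018,z+.032)); print("  shoulder",fit(P,(.4743,-.0936),.06,.046,.056))
E
```

```text
time_s: 5.8
position: [0.4735, -0.0921, 0.1082]
tool_rot: [-1.456, -2.781, 0.0]
force: [0.1, 1.1, 0.2]
finger_gap: 0.0128
gripper_force: 58.8
wrist lidtop (5419, array([ 0.4651, -0.0812,  0.1028]), 'rect', array([ 0.4688, -0.0864]), array([0.0708, 0.0555]), 'longaxis', np.float32(34.5), 'circ', array([ 0.4734, -0.0931]), 0.0359)
  shoulder (2888, array([ 0.4597, -0.0717,  0.0503]), 'rect', array([ 0.4639, -0.0786]), array([0.0893, 0.0521]), 'longaxis', np.float32(33.8), 'circ', array([ 0.4735, -0.0929]), 0.0448)
top lidtop (115, array([ 0.4682, -0.0713,  0.1032]), 'rect', array([ 0.4675, -0.0718]), array([0.0592, 0.0243]), 'longaxis', np.float32(17.7), 'circ', array([ 0.4689, -0.0762]), 0.0297)
  shoulder (120, array([ 0.4673, -0.0657,  0.0504]), 'rect', array([ 0.4697, -0.067 ]), array([0.0816, 0.0342]), 'longaxis', np.float32(12.1), 'circ', array([ 0.4721, -0.078 ]), 0.041)
```

```bash
python3 -m handwheel '[[[0.05,-0.03,-0.4],[0,0,0],0.5],[[0,0,-0.4],[0,0,0],0.5],[[0,0,-0.3],[0,0,0],0.5],[[0,0,-0.3],[0,0,0],0.5],[[0,0,0],[0,0,0],0.5]]' 90; python3 - <<'E'
from h import *
s=monitor.sense();print(s["force"],s["torque"],s["position"])
E
```

```text
time_s: 6.4
position: [0.4743, -0.0926, 0.0944]
tool_rot: [-1.457, -2.783, 0.0]
force: [-0.1, -0.0, -0.7]
finger_gap: 0.012
gripper_force: 91.4
[-0.14831394 -0.04829872 -0.72012342] [ 0.01976977 -0.02250061  0.02852688] [ 0.47433957 -0.09257354  0.09435926]
```

```bash
python3 -m handwheel '[[[0,0,-0.2],[0,0,0],0.5],[[0,0,-0.2],[0,0,0],0.5],[[0,0,0],[0,0,0],0.5]]'; python3 -m handwheel '[[[0,0,-0.1],[0,0,0],0.5],[[0,0,-0.1],[0,0,0],0.5],[[0,0,0],[0,0,0],0.5]]';python3 -m handwheel '[[[0,0,-0.1],[0,0,0],0.5],[[0,0,-0.1],[0,0,0],0.5],[[0,0,0],[0,0,0],0.5]]'
```

```text
time_s: 6.7
position: [0.4745, -0.0926, 0.0906]
tool_rot: [-1.457, -2.783, 0.0]
force: [0.1, 0.6, -1.5]
finger_gap: 0.0121
gripper_force: 91.4
time_s: 7.0
position: [0.4747, -0.0927, 0.0889]
tool_rot: [1.457, 2.783, 0.0]
force: [-0.3, 1.7, 0.8]
finger_gap: 0.0123
gripper_force: 92.2
time_s: 7.3
position: [0.475, -0.0929, 0.0873]
tool_rot: [1.457, 2.782, 0.0]
force: [0.0, -0.3, 5.0]
finger_gap: 0.0122
gripper_force: 92.9
```

```bash
for i in 1; do python3 -m handwheel '[[[0,0,-0.1],[0,0,0],0.5],[[0,0,-0.1],[0,0,0],0.5],[[0,0,0],[0,0,0],0.5]]' 110; python3 -m handwheel '[[[0,0,-0.1],[0,0,0],0.5],[[0,0,-0.1],[0,0,0],0.5],[[0,0,0],[0,0,0],0.5]]'; python3 -m handwheel '[[[0,0,-0.1],[0,0,0],0.5],[[0,0,-0.1],[0,0,0],0.5],[[0,0,0],[0,0,0],0.5]]'; done
```

```text
time_s: 7.6
position: [0.4748, -0.0928, 0.085]
tool_rot: [1.457, 2.782, 0.0]
force: [-0.3, -0.0, 1.0]
finger_gap: 0.012
gripper_force: 109.4
time_s: 7.9
position: [0.4742, -0.0926, 0.0823]
tool_rot: [-1.457, -2.782, 0.0]
force: [0.3, -0.3, -3.7]
finger_gap: 0.0119
gripper_force: 108.8
time_s: 8.2
position: [0.4744, -0.0926, 0.0806]
tool_rot: [-1.457, -2.783, 0.0]
force: [0.2, 0.3, -1.7]
finger_gap: 0.0119
gripper_force: 108.9
```

```bash
python3 -m handwheel '[[[0,0,-0.1],[0,0,0],0.5],[[0,0,0],[0,0,0],0.5]]'; python3 -m handwheel '[[[0,0,-0.1],[0,0,0],0.5],[[0,0,0],[0,0,0],0.5]]'
```

```text
time_s: 8.4
position: [0.4746, -0.0927, 0.0799]
tool_rot: [1.457, 2.783, 0.0]
force: [-0.3, -0.1, 0.8]
finger_gap: 0.0114
gripper_force: 109.5
time_s: 8.6
position: [0.4746, -0.0927, 0.0798]
tool_rot: [1.457, 2.782, 0.0]
force: [-4.4, 1.8, 13.7]
finger_gap: 0.0118
gripper_force: 111.4
```

Hard stop at z = 0.0798, as predicted for fully home. I'll press more firmly.

```bash
python3 -m handwheel '[[[0,0,-0.1],[0,0,0],0.5],[[0,0,0],[0,0,0],0.5],[[0,0,0],[0,0,0],0.5]]'; python3 - <<'E'
from h import *
s=monitor.sense();p=s["position"];print(s["force"],s["torque"])
a=grab("wrist");P=world(a);b=grab("scene");save(b,"sc.png")
z=.05
w=P.reshape(-1,3);w=w[(np.hypot(w[:,0]-p[0],w[:,1]-p[1])<.034)&(abs(w[:,2]-z-.0245)<.006)]
c=np.linalg.lstsq(np.c_[w[:,:2]-p[:2],np.ones(len(w))],w[:,2],rcond=None)[0];print("slopes deg",np.degrees(c[:2]),"top z",c[2])
cv2.imwrite("pics/fin.png",cv2.resize(cv2.imread("pics/sc.png")[160:290,140:350],None,fx=3,fy=3))
E
```

```text
time_s: 8.9
position: [0.4747, -0.0927, 0.0798]
tool_rot: [1.456, 2.781, 0.0]
force: [-8.2, 3.3, 24.7]
finger_gap: 0.0116
gripper_force: 113.1
[-8.17609372  3.31839611 24.69304612] [ 0.57089734  1.7689762  -0.02406933]
slopes deg [-0.148621    0.06830006] top z 0.07442742197008541
```

View pics/fin.png

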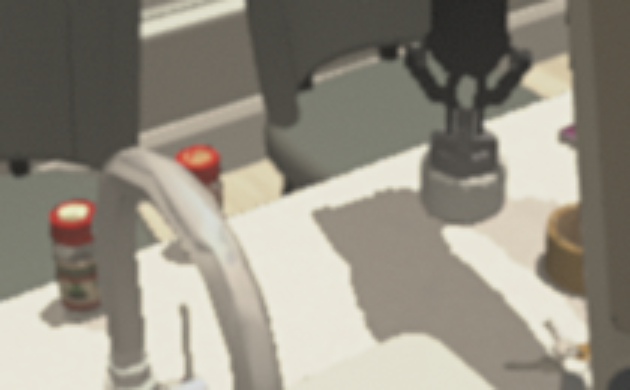

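The lid sits level on the jar at about (465,180) in the crop, and both spice jars are standing. One last small increase in push, then I'll hand in.

```bash
python3 -m handwheel '[[[-0.03,0.01,-0.05],[0,0,0],0.5],[[0,0,0],[0,0,0],0.5],[[0,0,0],[0,0,0],0.5],[[0,0,0],[0,0,0],0.5]]'; python3 -c "
from workcell import arm
print(arm.sign_off())"
```

```text
time_s: 9.4
position: [0.4747, -0.0927, 0.0798]
tool_rot: [1.456, 2.781, 0.0]
force: [-8.6, 2.8, 29.6]
finger_gap: 0.0121
gripper_force: 113.6
the job is handed in; nothing more can be done
None
```

The lid clicked on and sits level and fully home on the jar's shoulder, and I handed the job in at 9.4 s with the fingers still gripping it and pressing down at about 30 N; both spice jars are still standing and the arm never went near them.

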